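Clamp a battery pack in the test cradle

ROBOT

A 6-joint arm with a two-finger parallel gripper is mounted at the origin on a cart in front of the work surface, level with it; the furniture and walls round the work are solid. World frame = base frame: x ahead of the robot, y to its left, z up, the work surface at z = 0. Lengths are in m, angles in rad, forces in N, time in s.
With the tool pointing down it reaches from about 0.35 to 0.85 m from the base axis. Payload 8.1 kg.
Tool frame: the origin (TCP) lies at the very end of the fingers, on their centre line; the grasp point (between the pads) lies 19 mm behind it; z points along the fingers, y is the line along which they close (so a half turn about z gives the same grasp; the last joint's range is limited). The gripper opens to 93 mm and grips with 3 to 60 N. Pads are 15 mm wide; open, the fingers measure 128 mm over their backs; the gripper's body (75 mm by 188 mm) begins 65 mm behind the grasp point.
Start: joints at [1.08, 0.13, 1.488, -0, 1.523, -0.085], TCP at [0.237, 0.551, 0.219] pointing down, gripper open.
Joint ranges: [-2.96, 2.96], [-0.89, 2.26], [0.02, 2.5], [-1.34, 4.48], [0, 2.73], [-2.66, 2.66]. Speed limits (rad/s): [2.39, 2.39, 2.79, 3.14, 3.14, 3.14].

INTERFACE

Orientations are given as a rotation vector (axis times angle).
In Python, from plant import monitor, eyes, ticket gives the robot as it stands.
- The arm moves only by the tool arm_command, never from a script. Its argument "deltas" is a list that holds one entry, the list of rows, each a list of 6 numbers: the shift along the world's x, y, z in cm, then the turn, a rotation vector about the world's x, y, z in degrees. In form: [[[tx, ty, tz, rx, ry, rz], ...]]. A call has 1 to 12 rows; each row shifts and turns the commanded pose from where the row before left it; what a row does not reach is not made up. A row lasts 1/12 s, in which the tool goes at most 41.7 mm and 7.16 degrees, less where a joint would pass 70% of its speed; a pose out of reach is approached as far as the arm can. A call is refused whole if a number of a shift passes 4.17 or a number of a turn 7.16, either way. A call with a gripper value outside its range is refused whole. "gripper" is the opening, from -1 (shut) to 1 (fully open), set as the call begins (left out, the last holds). The fingers move at their own pace and stop on an object; "squeeze" is the grip in N (left out, the last holds). Time passes only in rows, so rows that do not move let the fingers close. It gives the time, the measured TCP pose, the force, the opening and the grip force at its end, in the units of the state.
- monitor.read_state(): the state, without advancing time (a new reading comes with each control period).
- eyes.read_camera(name): name is "scene" or "top" or "wrist"; returns the picture (420x560x3 uint8, blue, green, red); there is no depth.
- eyes.camera_model(name): a dict with "fx", "fy", "cx", "cy" (pixels), "k1" (the pictures are not rectified: a ray, as slopes to the right and down, at radius r is drawn at 1 + k1 r^2 times it, then the intrinsics apply), "rvec" (rotation vector, rad) and "tvec" (3), from world to camera coordinates, as OpenCV has them. Camera axes: x right, y down, z forward; pixel columns grow to the right and rows downward; lengths in m; the calibration is good to about 2 mm. A picture is of the moment at which its call begins: read the wrist's pose just before it. camera_model takes no time and is no camera call; for the wrist camera it gives the pose at the moment of the call.
- ticket.close_job(): hands the job in; it is judged then, once.
The state is a dict: "t": time; "q": joint angles; "dq": joint speeds; "joint_torque": joint torques, N m; "tool_pos": TCP position; "orientation": TCP orientation; "force": force on the tool from outside, world axes, zero at the start; "wrist_torque": the same for the moment, N m; "opening": finger opening in m; "gripper_force": force on a finger pad.
Only numpy, scipy, OpenCV 4.12 (cv2) and the standard library are available. Lean on these libraries where they do the work, as an engineer would, in place of code of your own. Each camera call takes 0.05 s, during which the arm holds its last target. There are 200 camera calls.

TASK

A tool battery pack has been left part-way into the test cradle in the middle of the bench. With the fingertips, push the pack all the way home into the tester's pocket, and only then spin the loose wing nut beside it clockwise (seen from above) with repeated fingertip strokes on its wings until it will turn no further, so that the hold-down bar clamps the pack. Only push: do not grip, lift or force the pack or the nut, and leave the other things on the bench where they lie.

Things in the scene. Friction and masses are not known exactly. Their poses are not given: they have to be found in the camera images.
- cradle: Battery test cradle, fixed. Origin: bench level under the centre of the pack when home; x along the rails into the tester, y left, z up. Steel base plate (6 mm thick, x -120 to 112, y -80 to 62), black rails 26 mm high 52 mm apart, grey tester head (x 38.5 to 106, y -80 to 62, 104 high) with a pocket for the pack's end, 58 wide; its black stop has its face at x = 50.
- pack: Battery pack, black, 100 (x) x 48 (y) x 36 mm, with a raised red top to 44 mm, about 0.4 kg, origin at the centre of its underside, x along its length. It lies on the base plate between the rails, 40 to 65 mm short of home, its near end free to push towards the tester (about 3 N slides it). Home: its origin is at x = 0 of the cradle, its far end flat against the stop in the pocket.
- clamp_bar: Steel hold-down bar 24 mm wide across the pack (at x = 4 in the cradle), top at about 60 mm when down; origin on its pivot at (4, 46, 57) of the cradle. Its free end on the right (y -46) lies round the stud below washer and wing nut, its rubber pad over the red top. It rises and sinks only with the nut: pushing the bar itself does nothing.
- washer: Flat steel washer, 25 mm across and 2.5 mm thick, under the wing nut on the upright stud (11 mm thick, its top 92 mm above the bench) at (4, -46) of the cradle. Origin: on the stud axis, centre of the underside, 60 mm above the bench with the nut fully down; it and the nut rise 4 mm per turn when loosened. Finger forces on nut and washer are counted together.
- nut_wings (a point): On the stud axis at half height of the wings of the steel wing nut, 82.5 mm above the bench when fully down; turns with the nut, y axis along the two wings, z up. Each wing is an upright round ear 24 mm across and 5 mm thick, centred 20 mm from the axis: wing span 64 mm, tops 12 mm above this point; the hub (18 to 23 mm thick) ends 4 mm below it. The ears pass 2.5 mm from the tester.
- wing_nut (a joint): Angle of the wing nut in rad: 0 = fully down at its stop, bar clamping the pack; grows as it is loosened, counterclockwise seen from above. At the start 8 to 12 (1.3 to 1.9 turns to go). It turns lightly (0.03 N m, under 2 N at a wing), stays where it is left and stops firmly at 0. At 0 the wings lie along the cradle's y; the angle of the wings to that line is this value.
- spare_pack: A second battery pack like the first, waiting on the bench to the right of the cradle; bystander. Origin at the centre of its underside.
- cutters: Side cutters with blue grips, 142 x 60 x 15 mm, on the bench to the left of the cradle; bystander. Origin at the centre of the underside.
- hex_keys: Folded hex key set, 28 x 95 x 20 mm, on the bench at the right front; bystander. Origin at the centre of the underside.
- meter: Hand multimeter on its back, 146 x 69 x 47 mm, on the right of the bench; bystander. Origin at the centre of the underside.
- red_screwdriver: Red screwdriver, 29 x 204 x 28 mm, on the left of the bench; bystander. Origin at the centre of the underside.
- tape_roll: Roll of brown tape, 94 mm across, 48 mm high, lying flat at the left front; bystander. Origin at the centre of the underside.

How it is judged:
By the outcome, as a careful person would: the job done as asked, in the order asked, and still so for the second after the job is handed in, with the robot touching nothing.
It also fails if it takes over 58 s, if anything falls off the work surface, if the arm or the gripper's body presses on something with over 40 N, if the wrist force passes 120 N, or if a joint passes its speed limit or range.

## Working session

There is one attempt and no reset: what is moved stays moved. The work goes in short steps, Python scripts to look and compute and a tool call to move; the robot and the scene stay as the last step left them, time stands still between calls to the robot, and variables do not carry over. Pictures are saved under pics/ and viewed, at most 10 in all, crops included, and the job is handed in when it is done.

Besides the shell and the picture viewer there is one more tool, called after "Emit:" in YAML: its name, and indented under it one key for each argument. arm_command: Moves the arm, as the interface text tells. Its arguments: {"type":"object","properties":{"deltas":{"type":"array"},"gripper":{"type":"number"},"squeeze":{"type":"number"}},"required":["deltas"]}

```bash
mkdir -p pics
cat > h.py <<'E'
import numpy as np, cv2
from plant import monitor, eyes, ticket
def ray(m,u,v):
    x,y=(u-m['cx'])/m['fx'],(v-m['cy'])/m['fy']
    K=np.array([[m['fx'],0,m['cx']],[0,m['fy'],m['cy']],[0,0,1.]])
    p=cv2.undistortPoints(np.array([[[u,v]]],float),K,np.array([m['k1'],0,0,0.]))[0,0]
    R=cv2.Rodrigues(np.array(m['rvec'],float))[0]
    t=np.array(m['tvec'],float).ravel()
    d=R.T@np.array([p[0],p[1],1]); return -R.T@t,d/np.linalg.norm(d)
def plane(m,u,v,z):
    o,d=ray(m,u,v); return o+d*(z-o[2])/d[2]
def proj(m,P):
    K=np.array([[m['fx'],0,m['cx']],[0,m['fy'],m['cy']],[0,0,1.]])
    return cv2.projectPoints(np.array(P,float).reshape(-1,1,3),np.array(m['rvec'],float),np.array(m['tvec'],float),K,np.array([m['k1'],0,0,0.]))[0][:,0]
def two(m1,p1,m2,p2):
    o1,d1=ray(m1,*p1);o2,d2=ray(m2,*p2)
    s=np.linalg.lstsq(np.c_[d1,-d2],o2-o1,rcond=None)[0]
    a,b=o1+s[0]*d1,o2+s[1]*d2
    return (a+b)/2,np.linalg.norm(a-b)
E
python3 - <<'E'
from h import *
for n in ['scene','top']:
    cv2.imwrite(f'pics/{n}0.png',eyes.read_camera(n)); m=eyes.camera_model(n); print(n,m,ray(m,280,210))
print(monitor.read_state())
E
```

```text
scene {'fx': 444.3154886232459, 'fy': 444.3154886232459, 'cx': 270.27291688271055, 'cy': 207.05198367420056, 'k1': -0.13186175457042967, 'rvec': array([ 1.9135852 , -0.85339305,  0.54211767]), 'tvec': array([-0.34957188,  0.26179569,  0.86035555])} (array([-0.25977378, -0.67782669,  0.63562387]), array([ 0.68425853,  0.56029426, -0.46675541]))
top {'fx': 450.69040896732497, 'fy': 450.69040896732497, 'cx': 279.8836518770443, 'cy': 209.28957667212973, 'k1': 0.0525526479590499, 'rvec': array([ 2.11608857, -2.13266103,  0.21985112]), 'tvec': array([0.02266847, 0.53239777, 1.38582876])} (array([0.25460353, 0.0363273 , 1.46230639]), array([ 0.19178582, -0.01263759, -0.98135543]))
{'t': 0.1, 'q': array([ 1.07961158e+00,  1.31063056e-01,  1.48918548e+00,  8.88319480e-06,
        1.52300257e+00, -8.53523887e-02]), 'dq': array([ 0.00094489, -0.00130797, -0.0019348 ,  0.00051548,  0.00177469,
        0.00070009]), 'joint_torque': array([ 7.09808046e-04, -5.61334062e+01, -4.93099988e+01,  7.70000531e-02,
        2.89612496e-02, -6.58764861e-05]), 'tool_pos': array([0.23657423, 0.55082584, 0.21769755]), 'orientation': array([-6.33017998e-01, -3.07666552e+00,  2.49326042e-03]), 'force': array([-0.87786031, -0.5586714 ,  0.11739224]), 'wrist_torque': array([ 0.02309827,  0.02772646, -0.01994893]), 'gripper_force': 0.0, 'opening': 0.09252591818630555}
```

View pics/scene0.png

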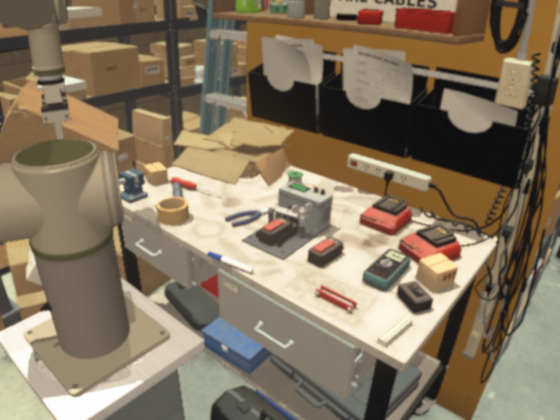

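View pics/top0.png

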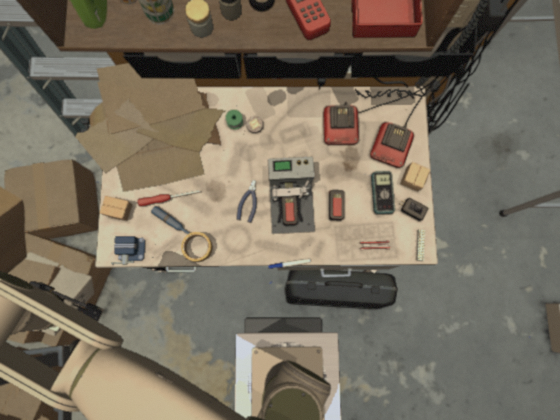

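The scene picture shows the cradle at about (290,220). In the top picture it is at (291,195), with the red pack top at (290,210) and the tester head at (292,168). I'll enlarge both crops.

Run:
```python
from h import *
t=cv2.imread('pics/top0.png');s=cv2.imread('pics/scene0.png')
a=cv2.resize(t[145:240,260:325],None,fx=6,fy=6,interpolation=cv2.INTER_CUBIC)
b=cv2.resize(s[165:260,240:340],(400,380),interpolation=cv2.INTER_CUBIC)
b=cv2.copyMakeBorder(b,0,190,0,0,cv2.BORDER_CONSTANT)
cv2.imwrite('pics/c0.png',np.hstack([a,b]))
m=eyes.camera_model('top')
for u,v,z in [(272,231,.006),(313,231,.006),(268,158,.104),(312,156,.104),(269,181,.104),(315,181,.104),(290,210,.044)]: print(u,v,plane(m,u,v,z).round(4))
```

```text
272 231 [0.4696 0.0443 0.006 ]
313 231 [ 0.4686 -0.0895  0.006 ]
268 158 [0.6866 0.055  0.104 ]
312 156 [ 0.6924 -0.0833  0.104 ]
269 181 [0.6122 0.0522 0.104 ]
315 181 [ 0.6113 -0.0909  0.104 ]
290 210 [ 0.5316 -0.014   0.044 ]
```

View pics/c0.png

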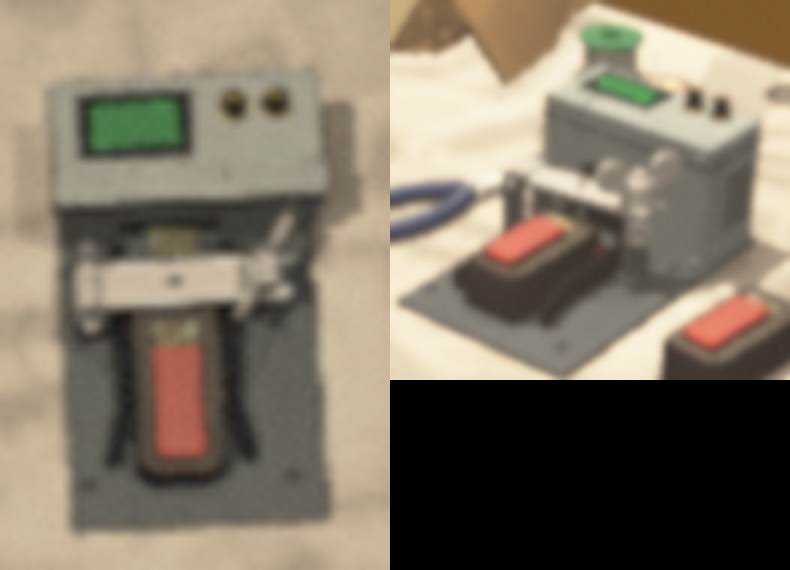

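The crop shows these positions in top-camera pixels:
- Head top corners: about (268,159.7), (313.7,157), (269.7,179.7) and (314.7,176.7).
- Plate front corners: about (271.7,233.3) and (314.7,231.3).
- Wing nut: about (305.5,189).
- Pack near end: about (290,224).

Run:
```python
from h import *
from scipy.spatial.transform import Rotation as Ro
m=eyes.camera_model('top')
pts=[((268,159.7),.104,(106,62)),((313.7,157),.104,(106,-80)),((269.7,179.7),.104,(38.5,62)),((314.7,176.7),.104,(38.5,-80)),((271.7,233.3),.006,(-120,62)),((314.7,231.3),.006,(-120,-80))]
W=np.array([plane(m,*p,z)[:2] for p,z,c in pts]);C=np.array([c for *_,c in pts])/1000
mc,mw=C.mean(0),W.mean(0);H=(C-mc).T@(W-mw);th=np.arctan2(H[0,1]-H[1,0],H[0,0]+H[1,1])
R=np.array([[np.cos(th),-np.sin(th)],[np.sin(th),np.cos(th)]]);t=mw-R@mc
print('th',np.degrees(th),'t',t,'res',(W-(C@R.T+t)).round(4).tolist())
f=lambda x,y:R@np.array([x,y])/1000+t
print('stud',f(4,-46))
e=plane(m,290,224.5,.036)[:2];print('near end cradle',R.T@(e-t))
s=monitor.read_state();Rt=Ro.from_rotvec(s['orientation']).as_matrix();print(Rt.round(3))
w=eyes.camera_model('wrist');o,d=ray(w,280,210);print(w['fx'],Rt.T@(o-s['tool_pos']),Rt.T@d,'imgright in tool',Rt.T@cv2.Rodrigues(w['rvec'])[0][0])
```

```text
th 2.395164444940246 t [ 0.581672   -0.01194359] res [[-0.0039, 0.0006], [-0.0018, -0.0012], [-0.0012, -0.0016], [0.0016, -0.0], [0.0029, 0.0003], [0.0025, 0.0018]]
stud [ 0.5875909  -0.05773623]
near end cradle [-0.09588106  0.00228287]
[[-0.919  0.395 -0.001]
 [ 0.395  0.919 -0.001]
 [ 0.    -0.002 -1.   ]]
326.13928952404166 [ 0.06584555 -0.0003216  -0.16567653] [-2.50233094e-01 -8.20322324e-04  9.68185275e-01] imgright in tool [-1.74625083e-04  9.99999976e-01  1.35270460e-04]
```

Emit:
arm_command:
  deltas:
    - [[1.33,-3.5,0.2,0,0,1.6],[1.33,-3.5,0.2,0,0,1.6],[1.33,-3.5,0.2,0,0,1.6],[1.33,-3.5,0.2,0,0,1.6],[1.33,-3.5,0.2,0,0,1.6],[1.33,-3.5,0.2,0,0,1.6],[1.33,-3.5,0.2,0,0,1.6],[1.33,-3.5,0.2,0,0,1.6]]
  gripper: -1

```text
t: 0.77
tool_pos: [0.3432, 0.2695, 0.2344]
orientation: [-0.283, -3.129, 0.0]
force: [0.8, -0.1, -0.1]
opening: 0.0441
gripper_force: 0.0
```

Emit:
arm_command:
  deltas:
    - [[1.33,-3.5,0.2,0,0,1.6],[1.33,-3.5,0.2,0,0,1.6],[1.33,-3.5,0.2,0,0,1.6],[1.33,-3.5,0.2,0,0,1.6],[1.33,-3.5,0.2,0,0,1.6],[1.33,-3.5,0.2,0,0,1.6],[1.33,-3.5,0.2,0,0,1.6],[1.33,-3.5,0.2,0,0,1.6],[0,0,0,0,0,0],[0,0,0,0,0,0]]

```text
t: 1.6
tool_pos: [0.4496, -0.0105, 0.2502]
orientation: [0.058, -3.14, -0.0]
force: [0.4, -0.1, -0.5]
opening: 0.0005
gripper_force: 0.0
```

```bash
cat > shot.py <<'E'
import sys,pickle
from h import *
n=sys.argv[1];m=eyes.camera_model('wrist');im=eyes.read_camera('wrist')
cv2.imwrite(f'pics/{n}.png',im);pickle.dump(m,open(f'pics/{n}.pkl','wb'))
s=monitor.read_state();print(s['t'],s['tool_pos'],s['orientation'],s['opening'],s['q'],s['force'])
E
python3 shot.py w1
```

```text
1.65 [ 0.44935128 -0.00919769  0.25014167] [ 6.04493544e-02 -3.13984112e+00 -8.60146910e-04] 0.00043893325277035176 [-1.34937712e-01 -2.97379045e-01  1.83534369e+00  3.61880951e-04
  1.60486784e+00 -1.74422190e+00] [-1.13895915  0.39460198  0.20851758]
```

View pics/w1.png

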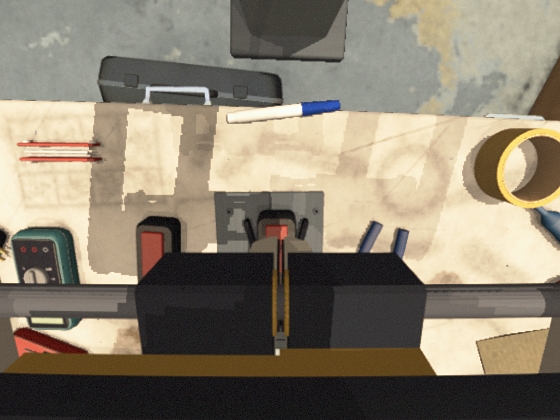

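The camera sits on the robot side and the gripper hides the nut. The pack's near end is at about (277,212). I'll turn the tool half a turn to put the camera on the far side, then take two views.

Emit:
arm_command:
  deltas:
    - [[0.7,-0.2,0,0,0,-6.9],[0.7,-0.2,0,0,0,-6.9],[0.7,-0.2,0,0,0,-6.9],[0.7,-0.2,0,0,0,-6.9],[0.7,-0.2,0,0,0,-6.9],[0.7,-0.2,0,0,0,-6.9],[0.7,-0.2,0,0,0,-6.9],[0.7,-0.2,0,0,0,-6.9],[0.7,-0.2,0,0,0,-6.9],[0.7,-0.2,0,0,0,-6.9],[0.7,0,0,0,0,-6.9],[0.7,0,0,0,0,-6.9]]

```text
t: 2.65
tool_pos: [0.5335, -0.0268, 0.2504]
orientation: [-2.033, -2.394, 0.0]
force: [0.2, 0.6, -0.8]
opening: 0.0001
gripper_force: 0.0
```

Emit:
arm_command:
  deltas:
    - [[0,0,0,0,0,-6.9],[0,0,0,0,0,-6.9],[0,0,0,0,0,-6.9],[0,0,0,0,0,-6.9],[0,0,0,0,0,-6.9],[0,0,0,0,0,-6.9],[0,0,0,0,0,-6.9],[0,0,0,0,0,-6.9],[0,0,0,0,0,-6.9],[0,0,0,0,0,-6.9],[0,0,0,0,0,-6.9],[0,0,0,0,0,-6.9]]

```text
t: 3.65
tool_pos: [0.5332, -0.0267, 0.2504]
orientation: [-3.108, -0.452, 0.001]
force: [-1.0, -0.2, 0.5]
opening: 0.0005
gripper_force: 0.0
```

Emit:
arm_command:
  deltas:
    - [[0,0,0,0,0,-6.9],[0,0,0,0,0,-6.9],[0,0,0,0,0,0],[0,0,0,0,0,0],[0,0,0,0,0,0]]

```text
t: 4.07
tool_pos: [0.5334, -0.0277, 0.2505]
orientation: [-3.14, -0.089, 0.0]
force: [0.2, 0.8, 1.1]
opening: 0.0006
gripper_force: 0.0
```

```bash
python3 shot.py w2
```

```text
4.1167 [ 0.53348539 -0.02795747  0.25057676] [-3.14024976e+00 -8.77564686e-02  2.35243016e-04] 0.0004260115453484124 [-1.48408932e-01 -5.94125657e-02  1.62463597e+00  8.88315313e-05
  1.57653720e+00  1.36651105e+00] [ 0.39293815 -0.47483646  0.50679217]
```

Emit:
arm_command:
  deltas:
    - [[0,-1.5,0,0,0,0],[0,-1.5,0,0,0,0],[0,-1.5,0,0,0,0],[0,-1.5,0,0,0,0],[0,0,0,0,0,0],[0,0,0,0,0,0]]

```text
t: 4.62
tool_pos: [0.5335, -0.0889, 0.2505]
orientation: [-3.14, -0.081, 0.0]
force: [-0.5, -0.9, -0.2]
opening: 0.0005
gripper_force: 0.0
```

```bash
python3 shot.py w3
python3 - <<'E'
import cv2,numpy as np
a=cv2.imread('pics/w2.png');b=cv2.imread('pics/w3.png')
A=cv2.resize(a[0:280,150:400],(500,560));B=cv2.resize(b[0:280,250:400],(300,560))
cv2.imwrite('pics/c23.png',np.hstack([A,B]))
E
```

```text
4.6667 [ 0.53357074 -0.0883758   0.25055513] [-3.14005579e+00 -8.19433303e-02  2.34752457e-04] 0.0005152617596276019 [-2.59235469e-01 -4.11824944e-02  1.60705597e+00  4.06853834e-04
  1.57599428e+00  1.25938248e+00] [-1.28888513  0.4506421   0.39464023]
```

View pics/c23.png

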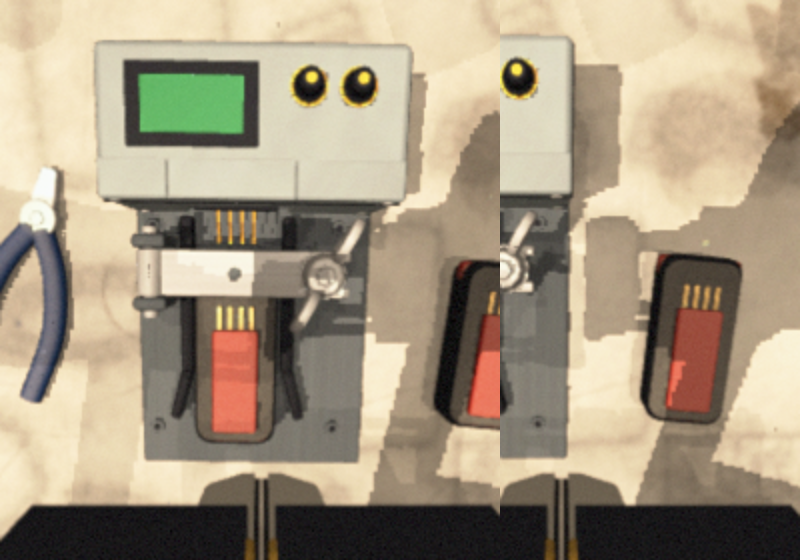

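In w2 the stud is at about (312,137.5), the wing tips at (330,114) and (299,162.5), and the pack's near end at (268,220). The head front corners are at (198.5,99) and (354,100). Next I'll zoom on the nut in both views.

Run:
```python
from h import *
import pickle
a=cv2.imread('pics/w2.png');b=cv2.imread('pics/w3.png')
f=lambda i,x,y:cv2.resize(i[y:y+70,x:x+50],(400,560),interpolation=cv2.INTER_CUBIC)
cv2.imwrite('pics/n23.png',np.hstack([f(a,288,102),f(b,230,102)]))
m2,m3=[pickle.load(open(f'pics/{n}.pkl','rb')) for n in('w2','w3')]
print('stud',two(m2,(312,137.5),m3,(256,134.5)))
pts=[((198.5,99),.104,(38.5,62)),((354,100),.104,(38.5,-80)),((222.5,230),.006,(-120,62)),((329,231),.006,(-120,-80)),((197.5,21),.104,(106,62)),((356,23.5),.104,(106,-80))]
W=np.array([plane(m2,*p,z)[:2] for p,z,c in pts]);C=np.array([c for *_,c in pts])/1000
mc,mw=C.mean(0),W.mean(0);H=(C-mc).T@(W-mw);th=np.arctan2(H[0,1]-H[1,0],H[0,0]+H[1,1])
R=np.array([[np.cos(th),-np.sin(th)],[np.sin(th),np.cos(th)]]);t=mw-R@mc
print('th',np.degrees(th),'t',t,'res',(W-(C@R.T+t)).round(4).tolist())
print('stud',R@[.004,-.046]+t)
for p in [(248.5,214),(285.5,214),(268,220.5)]: print('near end',R.T@(plane(m2,*p,.042)[:2]-t))
for p in [(330,114),(299,162.5)]: print('tips',R.T@(plane(m2,*p,.09)[:2]-t))
```

```text
stud (array([ 0.59030813, -0.06005979,  0.05093424]), np.float64(8.213824842925717e-06))
th 2.552893138390779 t [ 0.58456138 -0.01216115] res [[0.0002, 0.0001], [0.001, -0.0003], [0.0013, -0.0004], [0.0016, 0.0009], [-0.0018, -0.0019], [-0.0023, 0.0017]]
stud [ 0.59060633 -0.05793733]
near end [-0.08663092  0.02338911]
near end [-0.08609784 -0.02058878]
near end [-0.09439105  0.00018309]
tips [ 0.02732862 -0.06097561]
tips [-0.0197708 -0.0322297]
```

View pics/n23.png

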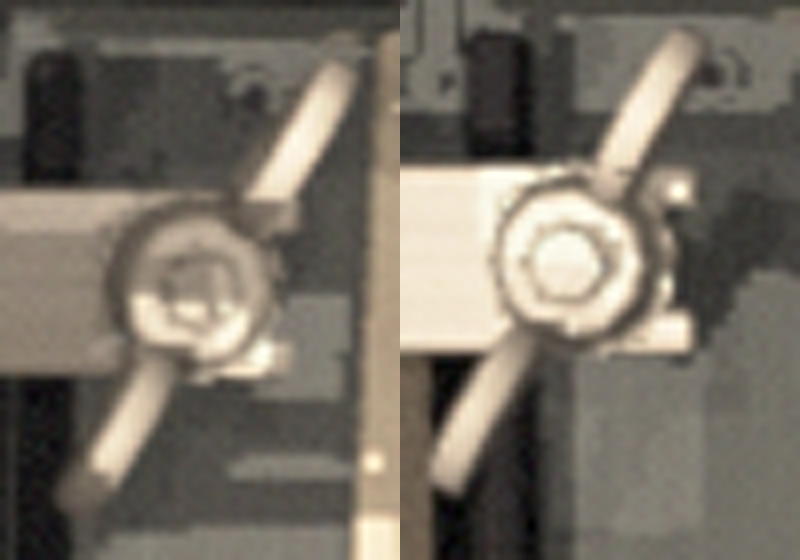

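Run:
```python
from h import *
import pickle
m2,m3=[pickle.load(open(f'pics/{n}.pkl','rb')) for n in('w2','w3')]
print('stud',two(m2,(313,137.25),m3,(250.6,134.25)))
# wing tips far/near, two views
g=lambda x,y,o:(x/8+o,y/8+102)
print('tipA',two(m2,g(340,75,288),m3,g(285,45,230)))
print('tipB',two(m2,g(85,490,288),m3,g(48,475,230)))
```

```text
stud (array([ 0.59145875, -0.05739834,  0.08818671]), np.float64(0.0003206931356019428))
tipA (array([ 0.61683381, -0.07141504,  0.0948199 ]), np.float64(7.809296241123283e-05))
tipB (array([ 0.56545603, -0.04457244,  0.09581882]), np.float64(0.0012791260709655548))
```

Emit:
arm_command:
  deltas:
    - [[-2,1.8,0,0,0,-0.4],[-2,1.8,0,0,0,0],[-2,1.8,0,0,0,0],[-2,1.7,0,0,0,0],[0,0,-3,0,0,0],[0,0,-3,0,0,0],[0,0,-3,0,0,0],[0,0,-3,0,0,0],[0,0,-3,0,0,0],[0,0,-2,0,0,0],[0,0,0,0,0,0],[0,0,0,0,0,0]]

```text
t: 5.67
tool_pos: [0.4526, -0.0169, 0.08]
orientation: [-3.14, -0.072, 0.004]
force: [0.7, 0.1, 1.0]
opening: 0.0003
gripper_force: 0.0
```

Emit:
arm_command:
  deltas:
    - [[0,0,-2,0,0,0],[0,0,-2,0,0,0],[0,0,-1,0,0,0],[1,0.04,0,0,0,0],[1,0.04,0,0,0,0],[0.6,0.03,0,0,0,0],[0.6,0.03,0,0,0,0],[0.6,0.03,0,0,0,0],[0.6,0.03,0,0,0,0],[0.6,0.03,0,0,0,0]]

```text
t: 6.5
tool_pos: [0.5042, -0.0154, 0.031]
orientation: [3.141, 0.07, 0.0]
force: [-2.4, -0.7, 1.9]
opening: 0.0001
gripper_force: 1.5
```

Emit:
arm_command:
  deltas:
    - [[0.5,0.02,0,0,0,0],[0.5,0.02,0,0,0,0],[0.4,0.02,0,0,0,0],[0.4,0.02,0,0,0,0]]

```text
t: 6.83
tool_pos: [0.5219, -0.0146, 0.0305]
orientation: [-3.141, -0.07, 0.001]
force: [-2.4, -1.0, 2.1]
opening: 0.0003
gripper_force: 1.5
```

Contact force is about 3 N and the pack is sliding. I'll go slower now.

Emit:
arm_command:
  deltas:
    - [[0.15,0.01,0,0,0,0],[0.15,0,0,0,0,0],[0.1,0.01,0,0,0,0],[0.1,0,0,0,0,0]]

```text
t: 7.17
tool_pos: [0.5255, -0.0144, 0.0304]
orientation: [-3.141, -0.07, 0.004]
force: [-11.7, 0.2, 8.4]
opening: 0.0005
gripper_force: 5.8
```

Emit:
arm_command:
  deltas:
    - [[0.05,0,0,0,0,0],[0.05,0,0,0,0,0]]

```text
t: 7.33
tool_pos: [0.5255, -0.0144, 0.0303]
orientation: [-3.141, -0.07, 0.007]
force: [-14.5, -0.2, 11.2]
opening: 0.0006
gripper_force: 7.0
```

The pack has stopped firmly: position is steady while the force rises. I'll back off and look.

Emit:
arm_command:
  deltas:
    - [[-1,0,0,0,0,0],[-2,0,0,0,0,0],[-1,0,2,0,0,0],[0,0,3.5,0,0,0],[0,0,3.5,0,0,0],[0,0,3.5,0,0,0],[1,-0.4,3.5,0,0,0],[2,-0.5,3,0,0,0],[2,-0.4,3,0,0,0],[0,0,0,0,0,0],[0,0,0,0,0,0],[0,0,0,0,0,0]]
  gripper: -0.53

```text
t: 8.33
tool_pos: [0.5373, -0.0273, 0.2498]
orientation: [-3.141, -0.07, 0.001]
force: [-0.3, 0.2, -0.0]
opening: 0.0221
gripper_force: 0.0
```

```bash
python3 shot.py w4
python3 - <<'E'
import cv2
a=cv2.imread('pics/w4.png');cv2.imwrite('pics/c4.png',cv2.resize(a[0:260,180:380],None,fx=2.3,fy=2.3))
E
```

```text
8.3833 [ 0.53665097 -0.02718817  0.2489152 ] [-3.14028969 -0.06994707  0.00359656] 0.02169311035209041 [-1.46140757e-01 -4.81281430e-02  1.61675893e+00  1.30773915e-04
  1.57530698e+00  1.38011521e+00] [-0.15834309 -0.42235327 -0.24254685]
```

View pics/c4.png

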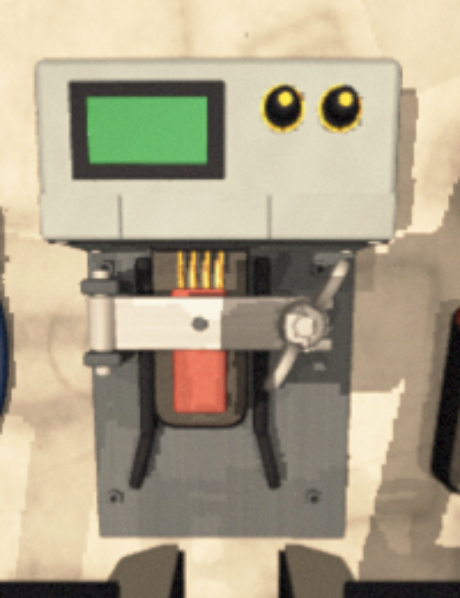

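The pack's far end is now inside the pocket, with its near end at about row 185 of the full picture. I'll verify that number and move over the nut.

Run:
```python
from h import *
import pickle
m=pickle.load(open('pics/w4.pkl','rb'));th=np.radians(2.55);t=np.array([.58456,-.01216])
R=np.array([[np.cos(th),-np.sin(th)],[np.sin(th),np.cos(th)]])
f=lambda u,v:(180+u/2.3,v/2.3)
for p,z in [((200,426),.042),((200,412),.05),((43,240),.104),((395,240),.104),((305,325),.09)]: print((R.T@(plane(m,*f(*p),z)[:2]-t)).round(4),plane(m,*f(*p),z).round(4))
```

```text
[-0.0476  0.0017] [ 0.537  -0.0126  0.042 ]
[-0.0391  0.0013] [ 0.5454 -0.0126  0.05  ]
[0.0387 0.061 ] [0.6205 0.0505 0.104 ]
[ 0.0387 -0.0792] [ 0.6267 -0.0896  0.104 ]
[ 0.0047 -0.0454] [ 0.5912 -0.0574  0.09  ]
```

Emit:
arm_command:
  deltas:
    - [[0.5,-0.3,0,0,0,7],[0.5,-0.3,0,0,0,7],[0.5,-0.3,0,0,0,7],[0.5,-0.3,0,0,0,7],[0.5,-0.3,0,0,0,7],[0.5,-0.3,0,0,0,7],[0.5,-0.3,0,0,0,7],[0.5,-0.3,0,0,0,7],[0.5,-0.3,0,0,0,7],[0.5,-0.3,0,0,0,7],[0.3,-0.05,0,0,0,7],[0,0,0,0,0,7]]

```text
t: 9.38
tool_pos: [0.5896, -0.0578, 0.2483]
orientation: [-2.279, -2.158, 0.003]
force: [0.4, -0.6, -0.5]
opening: 0.022
gripper_force: 0.0
```

Emit:
arm_command:
  deltas:
    - [[0,0,-1,0,0,7],[0,0,-2,0,0,7],[0,0,-3,0,0,7],[0,0,-3,0,0,7],[0,0,-3,0,0,6],[0,0,-1.4,0,0,0],[0,0,0,0,0,0],[0,0,0,0,0,0]]

```text
t: 10.05
tool_pos: [0.5885, -0.0574, 0.1145]
orientation: [-1.557, -2.724, 0.002]
force: [0.6, -0.1, 0.1]
opening: 0.0216
gripper_force: 0.0
```

The pack is home within measuring error. Now I'll descend astride the nut.

Emit:
arm_command:
  deltas:
    - [[0.2,0,-0.5,0,0,0],[0,0,-0.7,0,0,0],[0,0,-0.7,0,0,0],[0,0,-0.7,0,0,0],[0,0,0,0,0,0]]

```text
t: 10.47
tool_pos: [0.5916, -0.0577, 0.0889]
orientation: [-1.557, -2.726, 0.001]
force: [1.1, 0.4, -0.4]
opening: 0.022
gripper_force: 0.0
```

Emit:
arm_command:
  deltas:
    - [[0,0,0,0,0,-3],[0,0,0,0,0,-4],[0,0,0,0,0,-5],[0,0,0,0,0,-6],[0,0,0,0,0,-6],[0,0,0,0,0,-6]]

```text
t: 10.97
tool_pos: [0.5924, -0.0581, 0.0905]
orientation: [-2.216, -2.226, 0.001]
force: [-0.5, -2.0, -0.7]
opening: 0.0217
gripper_force: 1.2
```

Emit:
arm_command:
  deltas:
    - [[-0.1,0,-0.1,0,0,-7],[0,0,0,0,0,-7],[0,0,0,0,0,-7],[0,0,0,0,0,-7],[0,0,-0.1,0,0,-7],[0,0,0,0,0,-7],[0,0,0,0,0,-7]]

```text
t: 11.55
tool_pos: [0.5911, -0.0582, 0.0886]
orientation: [-2.941, -1.105, 0.002]
force: [-2.4, -1.2, 1.2]
opening: 0.0219
gripper_force: 1.1
```

Emit:
arm_command:
  deltas:
    - [[0,0,0,0,0,-7],[0,0,0,0,0,-7],[0,0,0,0,0,-7],[0,0,0,0,0,-7],[0,0,0,0,0,-7],[0,0,0,0,0,-7],[0,0,0,0,0,-7]]

```text
t: 12.13
tool_pos: [0.5908, -0.0577, 0.0882]
orientation: [-3.134, 0.214, 0.003]
force: [-2.7, 0.4, 0.0]
opening: 0.0218
gripper_force: 1.0
```

Emit:
arm_command:
  deltas:
    - [[0,0,0,0,0,-7],[0,0,0,0,0,-7],[0,0,0,0,0,-7],[0,0,0,0,0,-7],[0,0,0,0,0,-7],[0,0,0,0,0,-7],[0,0,0,0,0,-7],[0,0,0,0,0,0]]

```text
t: 12.8
tool_pos: [0.5913, -0.0575, 0.0884]
orientation: [-2.764, 1.494, 0.002]
force: [-0.0, 1.1, 0.3]
opening: 0.0216
gripper_force: 0.5
```

```bash
python3 -c "
from h import *
s=monitor.read_state();print(s['t'],s['tool_pos'],s['orientation'],s['q'],s['force'],s['wrist_torque'],np.degrees(2*np.arctan2(s['orientation'][1],s['orientation'][0])))"
```

```text
12.8 [ 0.59128224 -0.05750035  0.08835166] [-2.76359746e+00  1.49377429e+00  1.57721858e-03] [-1.83504932e-01  2.12291601e-01  1.64038813e+00  4.42133379e-04
  1.28983099e+00  2.37823713e+00] [-0.03025518  1.11622158  0.25618426] [0.26408355 0.07982509 0.05249777] 303.2159562932318
```

Emit:
arm_command:
  deltas:
    - [[0,0,0,0,0,4],[0,0,0.6,0,0,0],[0,0,1,0,0,0],[0,0,1,0,0,0],[0,0,0,0,0,7],[0,0,0,0,0,7],[0,0,0,0,0,7],[0,0,0,0,0,7],[0,0,0,0,0,7],[0,0,0,0,0,7],[0,0,0,0,0,7],[0,0,0,0,0,7]]

```text
t: 13.8
tool_pos: [0.5924, -0.0581, 0.1164]
orientation: [3.139, 0.106, 0.003]
force: [-0.7, 0.3, 0.2]
opening: 0.0218
gripper_force: 0.0
```

Emit:
arm_command:
  deltas:
    - [[0,0,0,0,0,7],[0,0,0,0,0,7],[0,0,0,0,0,7],[0,0,0,0,0,7],[0,0,0,0,0,7],[0,0,0,0,0,7],[0,0,0,0,0,7],[0,0,0,0,0,7],[0,0,0,0,0,7],[0,0,0,0,0,7],[0,0,0,0,0,7],[0,0,0,0,0,7]]

```text
t: 14.8
tool_pos: [0.5924, -0.0581, 0.1164]
orientation: [2.261, 2.179, 0.002]
force: [0.3, 0.9, 0.4]
opening: 0.0214
gripper_force: 0.0
```

Emit:
arm_command:
  deltas:
    - [[0,0,0,0,0,7],[0,0,0,0,0,7],[0,0,0,0,0,7],[0,0,0,0,0,7],[0,0,0,0,0,7],[0,0,0,0,0,7],[0,0,0,0,0,4],[0,0,0,0,0,0]]

```text
t: 15.47
tool_pos: [0.5924, -0.0581, 0.1163]
orientation: [1.234, 2.887, 0.001]
force: [0.1, -0.8, 0.7]
opening: 0.022
gripper_force: 0.0
```

```bash
cat > st.py <<'E'
from h import *
s=monitor.read_state();print(s['t'],s['tool_pos'],s['orientation'],s['q'][5],s['force'],s['wrist_torque'],np.degrees(2*np.arctan2(s['orientation'][1],s['orientation'][0]))%360)
E
python3 st.py
```

```text
15.4667 [ 0.59238346 -0.05813864  0.11628965] [1.23351186e+00 2.88717795e+00 5.18447823e-04] -0.9471307473708435 [ 0.14182088 -0.82615361  0.66575132] [ 0.04925549 -0.00656531  0.01040181] 133.73197962114895
```

Emit:
arm_command:
  deltas:
    - [[-0.1,0,-0.8,0,0,0],[0,0,-0.8,0,0,0],[0,0,-0.8,0,0,0],[0,0,-0.6,0,0,0],[0,0,0,0,0,-3],[0,0,0,0,0,-4],[0,0,0,0,0,-5],[0,0,0,0,0,-6],[0,0,0,0,0,-7],[0,0,0,0,0,-7]]

```text
t: 16.3
tool_pos: [0.5898, -0.0572, 0.0832]
orientation: [-1.993, -2.425, 0.001]
force: [0.2, 1.9, -1.5]
opening: 0.022
gripper_force: 1.0
```

Emit:
arm_command:
  deltas:
    - [[0,0,0,0,0,-7],[0,0,0,0,0,-7],[0,0,0,0,0,-7],[0,0,0,0,0,-7],[0,0,-0.1,0,0,-7],[0,0,0,0,0,-7],[0,0,0,0,0,-7],[0,0,0,0,0,-7],[0,0,0,0,0,-7],[0,0,0,0,0,-7],[0,0,0,0,0,-7],[0,0,0,0,0,-7]]

```text
t: 17.3
tool_pos: [0.59, -0.0575, 0.0825]
orientation: [-3.106, -0.469, 0.002]
force: [0.2, 1.4, -0.6]
opening: 0.0221
gripper_force: 1.1
```

Emit:
arm_command:
  deltas:
    - [[0,0,0,0,0,-7],[0,0,0,0,0,-7],[0,0,0,0,0,-7],[0,0,0,0,0,-7],[0,0,0,0,0,-7],[0,0,0,0,0,-7],[0,0,0,0,0,-7],[0,0,0,0,0,-7],[0,0,0,0,0,-7],[0,0,0,0,0,-7],[0,0,0,0,0,-4],[0,0,0,0,0,0]]

```text
t: 18.3
tool_pos: [0.5897, -0.0573, 0.0822]
orientation: [2.765, -1.491, -0.004]
force: [0.0, 0.8, -1.7]
opening: 0.0217
gripper_force: 0.8
```

```bash
python3 st.py
```

```text
18.3 [ 0.58974504 -0.0572865   0.08221469] [ 2.76504663 -1.49110756 -0.00372265] 2.3759994921037357 [ 0.02101067  0.80088795 -1.66719835] [0.36251871 0.15753049 0.03027801] 303.3266655730537
```

Emit:
arm_command:
  deltas:
    - [[0,0,0,0,0,4],[0,0,0.6,0,0,0],[0,0,1,0,0,0],[0,0,1,0,0,0],[0,0,0.3,0,0,7],[0,0,0,0,0,7],[0,0,0,0,0,7],[0,0,0,0,0,7],[0,0,0,0,0,7],[0,0,0,0,0,7],[0,0,0,0,0,7],[0,0,0,0,0,7]]

```text
t: 19.3
tool_pos: [0.5914, -0.0581, 0.1144]
orientation: [3.139, 0.105, 0.003]
force: [0.0, 0.1, 1.1]
opening: 0.0218
gripper_force: 0.0
```

Emit:
arm_command:
  deltas:
    - [[0,0,0,0,0,7],[0,0,0,0,0,7],[0,0,0,0,0,7],[0,0,0,0,0,7],[0,0,0,0,0,7],[0,0,0,0,0,7],[0,0,0,0,0,7],[0,0,0,0,0,7],[0,0,0,0,0,7],[0,0,0,0,0,7],[0,0,0,0,0,7],[0,0,0,0,0,7]]

```text
t: 20.3
tool_pos: [0.5914, -0.0581, 0.1143]
orientation: [2.262, 2.178, 0.002]
force: [-0.3, 1.2, -0.8]
opening: 0.0216
gripper_force: 0.0
```

Emit:
arm_command:
  deltas:
    - [[0,0,0,0,0,7],[0,0,0,0,0,7],[0,0,0,0,0,7],[0,0,0,0,0,7],[0,0,0,0,0,7],[0,0,0,0,0,7],[0,0,0,0,0,4],[0,0,0,0,0,0]]

```text
t: 20.97
tool_pos: [0.5913, -0.0581, 0.1142]
orientation: [1.234, 2.887, 0.0]
force: [0.4, 0.7, 0.2]
opening: 0.0218
gripper_force: 0.0
```

Emit:
arm_command:
  deltas:
    - [[0,0,-0.8,0,0,0],[0,0,-0.8,0,0,0],[0,0,-0.8,0,0,0],[0,0,-0.4,0,0,0],[0,0,0,0,0,-3],[0,0,0,0,0,-4],[0,0,0,0,0,-5],[0,0,0,0,0,-6],[0,0,0,0,0,-7],[0,0,0,0,0,-7]]

```text
t: 21.8
tool_pos: [0.5899, -0.0572, 0.0834]
orientation: [-1.993, -2.425, 0.0]
force: [0.5, 2.6, -0.5]
opening: 0.0217
gripper_force: 1.0
```

Emit:
arm_command:
  deltas:
    - [[0,0,0,0,0,-7],[0,0,0,0,0,-7],[0,0,0,0,0,-7],[0,0,0,0,0,-7],[0,0,-0.1,0,0,-7],[0,0,0,0,0,-7],[0,0,0,0,0,-7],[0,0,0,0,0,-7],[0,0,0,0,0,-7],[0,0,0,0,0,-7],[0,0,0,0,0,-7],[0,0,0,0,0,-7]]

```text
t: 22.8
tool_pos: [0.59, -0.0575, 0.0826]
orientation: [-3.105, -0.468, 0.002]
force: [-0.2, 1.1, -0.3]
opening: 0.0219
gripper_force: 1.2
```

Emit:
arm_command:
  deltas:
    - [[0,0,0,0,0,-7],[0,0,0,0,0,-7],[0,0,0,0,0,-7],[0,0,0,0,0,-7],[0,0,0,0,0,-7],[0,0,0,0,0,-7],[0,0,0,0,0,-7],[0,0,0,0,0,-7],[0,0,0,0,0,-7],[0,0,0,0,0,-7],[0,0,0,0,0,-4],[0,0,0,0,0,0]]

```text
t: 23.8
tool_pos: [0.5897, -0.0573, 0.0823]
orientation: [2.765, -1.491, -0.004]
force: [-0.3, 2.9, -0.8]
opening: 0.0213
gripper_force: 0.9
```

```bash
python3 st.py
```

```text
23.8 [ 0.58974521 -0.05726806  0.08234788] [ 2.76502274 -1.49128829 -0.00373318] 2.3760789470156176 [-0.31813889  2.8982959  -0.80384925] [0.41678138 0.14057263 0.02845184] 303.32044937865305
```

Emit:
arm_command:
  deltas:
    - [[0,0,0,0,0,4],[0,0,0.8,0,0,0],[0,0,1.5,0,0,0],[0,0,2,0,0,7],[-0.5,0.3,2.5,0,0,7],[-1,0.5,2.5,0,0,7],[-1,0.5,2.5,0,0,7],[-1,0.5,2.5,0,0,7],[-1,0.5,2,0,0,7],[-1,0.7,0.5,0,0,7],[0,0,0,0,0,7],[0,0,0,0,0,0]]

```text
t: 24.8
tool_pos: [0.5359, -0.0278, 0.2535]
orientation: [3.139, 0.107, 0.004]
force: [0.3, -0.2, -0.1]
opening: 0.022
gripper_force: 0.0
```

```bash
python3 shot.py w5
python3 - <<'E'
import cv2
a=cv2.imread('pics/w5.png');cv2.imwrite('pics/c5.png',cv2.resize(a[80:210,220:380],None,fx=4,fy=4,interpolation=cv2.INTER_CUBIC))
E
```

```text
24.85 [ 0.53580513 -0.02798317  0.25255403] [3.13970291e+00 9.42010201e-02 2.23881126e-03] 0.022139167661716547 [-1.47598277e-01 -5.52917580e-02  1.61710319e+00 -2.16793883e-04
  1.57829405e+00  1.36320793e+00] [ 0.24213655 -0.10293217 -0.03368156]
```

View pics/c5.png

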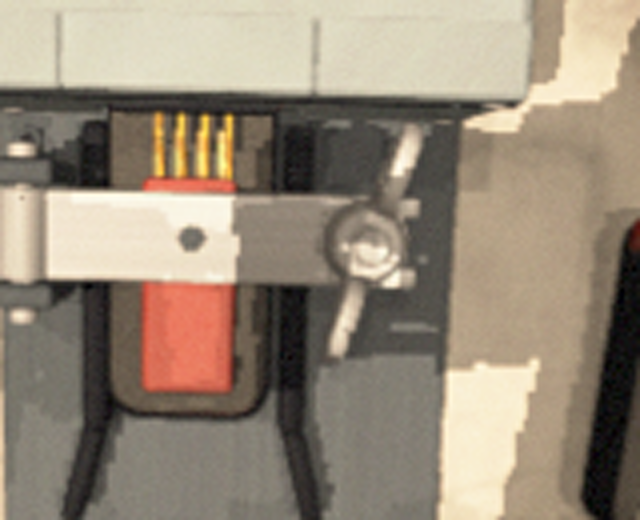

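The wings now lie about 72° from the end position, with tips at (412,130) and (338,352) in the crop. The pack is still home. This is the last stroke.

Emit:
arm_command:
  deltas:
    - [[1,-0.5,0,0,0,7],[1,-0.5,0,0,0,7],[1,-0.5,0,0,0,7],[1,-0.5,0,0,0,7],[1,-0.5,0,0,0,7],[0.5,-0.5,0,0,0,7],[0,0,0,0,0,7],[0,0,0,0,0,7],[0,0,0,0,0,7],[0,0,0,0,0,7],[0,0,0,0,0,7],[0,0,0,0,0,7]]

```text
t: 25.85
tool_pos: [0.5905, -0.0583, 0.2509]
orientation: [-2.268, -2.173, 0.001]
force: [-0.3, 0.2, -0.2]
opening: 0.0221
gripper_force: 0.0
```

Emit:
arm_command:
  deltas:
    - [[0,0,-2,0,0,7],[0,0,-2,0,0,7],[0,0,-2,0,0,7],[0,0,-2,0,0,7],[0,0,-2,0,0,7],[0,0,-2,0,0,7],[0,0,-1.8,0,0,7],[0,0,0,0,0,3],[0,0,0,0,0,0],[0,0,0,0,0,0]]

```text
t: 26.68
tool_pos: [0.5906, -0.0581, 0.1132]
orientation: [-1.094, -2.944, 0.0]
force: [0.8, 0.2, -0.2]
opening: 0.0219
gripper_force: 0.0
```

Emit:
arm_command:
  deltas:
    - [[0,0,-0.8,0,0,0],[0,0,-0.8,0,0,0],[0,0,-0.8,0,0,0],[0,0,-0.4,0,0,0],[0,0,0,0,0,-4],[0,0,0,0,0,-5],[0,0,0,0,0,-6],[0,0,0,0,0,-6],[0,0,0,0,0,-6],[0,0,0,0,0,-6],[0,0,0,0,0,-6],[0,0,0,0,0,-6]]

```text
t: 27.68
tool_pos: [0.5902, -0.0571, 0.0848]
orientation: [-2.137, -2.301, -0.0]
force: [0.3, 3.2, -0.5]
opening: 0.0222
gripper_force: 1.1
```

Emit:
arm_command:
  deltas:
    - [[0,0,0,0,0,-6],[0,0,0,0,0,-6],[0,0,0,0,0,-6],[0,0,0,0,0,-4],[0,0,0,0,0,-4],[0,0,0,0,0,-2]]

```text
t: 28.18
tool_pos: [0.5906, -0.0573, 0.0851]
orientation: [-2.63, -1.717, -0.001]
force: [1.9, 1.8, -1.1]
opening: 0.0219
gripper_force: 1.1
```

```bash
python3 st.py
```

```text
28.1833 [ 0.59062489 -0.05728705  0.08508084] [-2.62977621e+00 -1.71731836e+00 -6.24208531e-04] 0.22994996915815324 [ 1.93808559  1.835045   -1.10770827] [ 0.32114165 -0.09564077  0.03066399] 66.29134877913975
```

Emit:
arm_command:
  deltas:
    - [[0,0,0,0,0,-2],[0,0,0,0,0,-2],[0,0,0,0,0,-2],[0,0,0,0,0,-2],[0,0,0,0,0,-1],[0,0,0,0,0,-1]]

```text
t: 28.68
tool_pos: [0.5906, -0.0576, 0.0852]
orientation: [-2.767, -1.487, -0.0]
force: [1.8, 2.2, -0.6]
opening: 0.022
gripper_force: 1.2
```

```bash
python3 st.py
```

```text
28.6833 [ 0.59055661 -0.05755412  0.08520317] [-2.76698868e+00 -1.48668424e+00 -2.26079410e-05] 0.40080536879447964 [ 1.77200995  2.17868205 -0.58849313] [ 0.24483729 -0.09955334  0.01342377] 56.497673100141185
```

Emit:
arm_command:
  deltas:
    - [[0,0,0,0,0,-1],[0,0,0,0,0,-1]]

```text
t: 28.85
tool_pos: [0.5906, -0.0578, 0.0855]
orientation: [-2.793, -1.438, 0.0]
force: [1.8, 2.2, -1.0]
opening: 0.0221
gripper_force: 1.2
```

```bash
python3 st.py
```

```text
28.85 [ 0.5905948  -0.05780899  0.08545032] [-2.79305166e+00 -1.43787957e+00  8.65781736e-05] 0.4359106732110291 [ 1.76532599  2.24214915 -1.01625232] [ 0.21348062 -0.16434494  0.03579675] 54.47935704236676
```

Emit:
arm_command:
  deltas:
    - [[0,0,0,0,0,-1],[0,0,0,0,0,-1],[0,0,0,0,0,-1]]

```text
t: 29.1
tool_pos: [0.5906, -0.0579, 0.0856]
orientation: [-2.83, -1.364, 0.0]
force: [0.6, 1.7, -1.0]
opening: 0.0221
gripper_force: 1.2
```

Emit:
arm_command:
  deltas:
    - [[0,0,0,0,0,-1],[0,0,0,0,0,-1]]

```text
t: 29.27
tool_pos: [0.5906, -0.058, 0.0856]
orientation: [-2.854, -1.314, 0.0]
force: [1.0, 1.9, -1.3]
opening: 0.0218
gripper_force: 1.3
```

```bash
python3 st.py
```

```text
29.2667 [ 0.5905513  -0.05796061  0.08558956] [-2.85357871e+00 -1.31402161e+00  2.51331873e-04] 0.523580011593804 [ 0.98482992  1.86531389 -1.27336472] [ 0.19356897 -0.01555099  0.08812003] 49.45043836324044
```

Emit:
arm_command:
  deltas:
    - [[0,0,0,0,0,-1],[0,0,0,0,0,-1]]

```text
t: 29.43
tool_pos: [0.5905, -0.0579, 0.0856]
orientation: [-2.876, -1.264, 0.0]
force: [1.1, 1.9, -1.9]
opening: 0.0219
gripper_force: 1.3
```

Emit:
arm_command:
  deltas:
    - [[0,0,0,0,0,-1],[0,0,0,0,0,-1]]

```text
t: 29.6
tool_pos: [0.5905, -0.0579, 0.0855]
orientation: [-2.898, -1.214, 0.0]
force: [0.4, 0.8, -2.5]
opening: 0.0217
gripper_force: 7.0
```

```bash
python3 st.py
```

```text
29.6 [ 0.59052236 -0.05794547  0.08554032] [-2.89760635e+00 -1.21367444e+00  3.44525752e-04] 0.593333866265423 [ 0.39621807  0.77257574 -2.47793246] [0.1972277  0.00699043 0.19237277] 45.453150107465945
```

Emit:
arm_command:
  deltas:
    - [[0,0,0,0,0,-0.7],[0,0,0,0,0,0]]

```text
t: 29.77
tool_pos: [0.5905, -0.0579, 0.0856]
orientation: [-2.905, -1.197, 0.0]
force: [0.6, 1.1, -1.9]
opening: 0.0223
gripper_force: 8.8
```

```bash
python3 st.py
```

```text
29.7667 [ 0.5905398  -0.0579201   0.08555315] [-2.90452394e+00 -1.19716150e+00  3.48575468e-04] 0.6048200936087783 [ 0.64520314  1.14055197 -1.94713036] [0.1443045  0.05041992 0.29823812] 44.800105186230326
```

The torque has risen to 0.3 N m, so the nut is at its stop. I'll back off, lift and look.

Emit:
arm_command:
  deltas:
    - [[0,0,0,0,0,3],[0,0,0,0,0,5],[0,0,0.8,0,0,0],[0,0,1.5,0,0,0],[0,0,2,0,0,-7],[-0.5,0.3,2.5,0,0,-7],[-1,0.5,2.5,0,0,-7],[-1,0.5,2.5,0,0,-7],[-1,0.5,2.5,0,0,-7],[-1,0.5,2,0,0,-7],[-1,0.7,0.5,0,0,-7],[0,0,0,0,0,0]]

```text
t: 30.77
tool_pos: [0.5361, -0.0275, 0.2577]
orientation: [3.139, 0.092, 0.009]
force: [-0.2, 0.4, 0.2]
opening: 0.0218
gripper_force: 0.0
```

```bash
python3 shot.py w6
python3 - <<'E'
import cv2
a=cv2.imread('pics/w6.png');cv2.imwrite('pics/c6.png',cv2.resize(a[60:220,210:390],None,fx=3.6,fy=3.6,interpolation=cv2.INTER_CUBIC))
E
```

```text
30.8167 [ 0.53611077 -0.02783761  0.25578745] [3.13896052 0.10616308 0.00554906] 0.021771085380661047 [-1.47268958e-01 -5.75570139e-02  1.61345156e+00 -1.82510062e-04
  1.58207238e+00  1.35590856e+00] [ 0.44282186  0.46846335 -0.08732381]
```

View pics/c6.png

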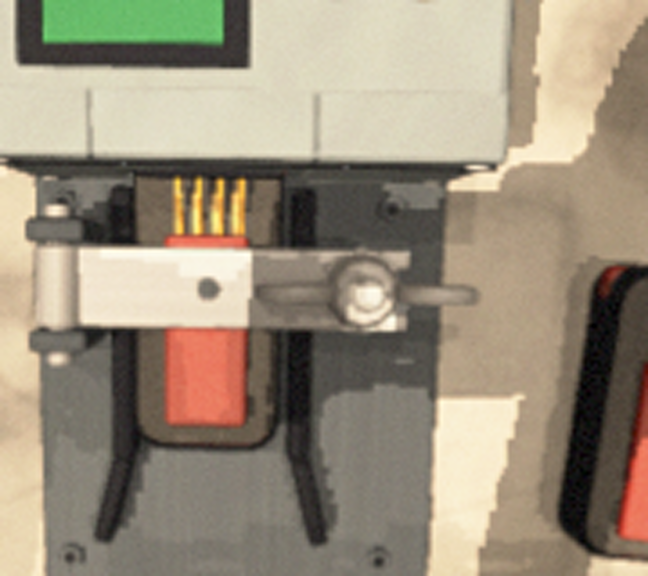

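The wings lie along the cradle's y, from (260,295) to (475,295) in the crop. The nut stopped firmly, the bar is down, the pack is home and the robot is clear of everything.

```bash
python3 -c "
from plant import ticket
print(ticket.close_job())"
```

```text
the job is handed in; nothing more can be done
None
```

The pack was pushed home, then the wing nut was spun clockwise to its firm stop so the bar clamps the pack. The job was handed in at about 31 s of robot time with the robot clear, and no verdict was shown.

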